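# Tuck the stopper box's tab under its lip

## Robot

A 7-joint arm with a two-finger parallel gripper is mounted at the origin on the work surface. World frame = base frame: x ahead of the robot, y to its left, z up, the work surface at z = 0. Lengths are in m, angles in rad, forces in N, time in s.
With the tool pointing down it reaches from about 0.35 to 0.9 m from the base axis. Payload 19.9 kg.
Tool frame: the origin (TCP) lies at the very end of the fingers, on their centre line; the grasp point (between the pads) lies 19 mm behind it (bot.tcp_to_grasp is the distance from the TCP to the grasp point, in m); z points along the fingers, y is the line along which they close (so a half turn about z gives the same grasp; the last joint's range is limited). The gripper opens to 85 mm and grips with 20 to 120 N. Pads are 22 mm wide; open, the fingers measure 114 mm over their backs; the gripper's body (76 mm by 85 mm) begins 54 mm behind the grasp point. The pads swing forward as they close: fully open they stand 13 mm farther back than shut.
Start: joints at [1.175, 0.417, -0.01, 1.614, 0.005, 1.111, -0.053], TCP at [0.217, -0.586, 0.231] pointing down, gripper open.
Joint ranges: [-2.81, 2.81], [-0.39, 2.02], [-1.27, 1.25], [0.06, 2.57], [-1.19, 4.33], [0.19, 2], [-2.82, 2.82]. Speed limits (rad/s): [1.89, 1.89, 2.39, 2.39, 3.01, 3.01, 3.01].

## Interface

Orientations are given as a unit quaternion [x, y, z, w].
In Python, from station import bot, snapshot gives the robot as it stands. The module is installed in compiled form; this text tells all that it offers.
- The arm moves only by the tool send_rows, never from a script. Its argument "increments" is a list that holds one entry, the list of rows, each a list of 7 numbers: the shift along the world's x, y, z in m, then the turn, a rotation vector about the world's x, y, z in rad, then the finger opening in m, from 0 to 0.0854. In form: [[[tx, ty, tz, wx, wy, wz, jaw], ...]]. A call has 1 to 12 rows; each row shifts and turns the commanded pose from where the row before left it; what a row does not reach is not made up. A row lasts 1/12 s, in which the tool goes at most 41.7 mm and 7.16 degrees, less where a joint would pass 70% of its speed; a pose out of reach is approached as far as the arm can. A call with a gripper value outside its range is refused whole. The fingers move at their own pace and stop on an object; "grip_force" is the grip in N (left out, the last holds). Time passes only in rows, so rows that do not move let the fingers close. It gives the time, the measured TCP pose, the force, the opening and the grip force at its end, in the units of the state.
- bot.get_state(): the state, without advancing time (a new reading comes with each control period).
- snapshot(name): name is "side" or "top"; returns a dict with "color" (400x640x3 uint8, red, green, blue), "range_z" (400x640 float32, m along the optical axis (not along the pixel's ray), 0 where there is no reading), "fx", "fy", "cx", "cy" (pixels), "world_to_cam" (4x4, takes a point from world to camera coordinates). Camera axes: x right, y up, looking along -z (the intrinsics and any distortion apply to the point x, -y, -z); pixel columns grow to the right and rows downward; lengths in m; the calibration is good to about 2 mm. A picture is of the moment at which its call begins.
- bot.job_done(): hands the job in; it is judged then, once.
The state is a dict: "clock": time; "qpos": joint angles; "qvel": joint speeds; "tau": joint torques, N m; "tcp_pos": TCP position; "eef_rot": TCP orientation; "contact_force": force on the tool from outside, world axes, zero at the start; "ft_torque": the same for the moment, N m; "opening": opening from 0.0 (shut) to 1.0 (fully open); "gripper_force": force on a finger pad.
Only numpy, scipy, OpenCV 4.12 (cv2) and the standard library are available. Lean on these libraries where they do the work, as an engineer would, in place of code of your own. Each camera call takes 0.05 s, during which the arm holds its last target. There are 200 camera calls.

## Task

Close the little stopper box: push its upright hinged tab over until it lies flat across the box, then, keeping it pressed down, push it forward by its raised rib until its free edge is tucked fully home under the lip on the box's far wall, so that it stays down when you let go. Use only fingertips or the outside of the fingers, gently: do not pinch the tab, touch its underside or force it. Leave the stoppers in the box, the switch and everything else on the shelf as they are.

Things in the scene. Friction and masses are not known exactly. Their poses are not given: they have to be found in the camera images.
- case: open-topped smoke-grey plastic stopper box, fixed to the shelf, 130 (its x) x 116 (its y) x 50 mm high, 5 mm walls; origin at the centre of its underside. At yaw 0 the hinge is on the near wall (its -x) and the lip on the far wall (its +x); its yaw lies within 0.5 rad of that.
- hinge_mid (a point): middle of the tab's hinge axis, fixed on the box at (-62, 0, 52) mm in the box's frame; the axis runs along the box's y. Only the position matters.
- leaf (a joint): fold angle of the white plastic tab about the hinge, rad: 0 = lying flat across the box top (hard stop), 1.57 = upright, 2.0 = leaning back outward (stop). The crease is springy (about 0.1 N m at 0): pushed down and released untucked it rises again to about 1.2 to 2. It needs about 2 N of steady pressing, 60 mm from the hinge, to stay flat.
- tongue (a joint): how far the tab's sliding tongue is pushed out of its hinged leaf, away from the hinge, m: 0 = in (start, within 2 mm), 0.015 = fully out (stop). Slides with about 1.5 N of friction and stays where it is left. Distances from the hinge below are for 0; add this value to them. If it is pushed out past 4 mm before the tab is flat, the edge lands on top of the lip.
- tab_edge (a point): middle of the free edge of the tongue, 107 mm from the hinge axis. The tongue is 100 mm wide and 3 mm thick, with a 2 mm deep stiffening panel (tongue_c2) on its underside, set back from the edges; flat, its upper face is 56.5 mm above the shelf, which is 4.5 mm above the hinge axis (so the outer face of the upright tab is offset 4.5 mm from the axis to the box's outside).
- tab_rib (a point): top middle of the straight rib across the whole width of the tongue, on the face that is outside when upright and on top when flat: 7 mm high, 6 mm thick, its near face 80 mm from the hinge. Behind it (towards the hinge), from 28 to 80 mm, the tongue is smooth, apart from two 5 mm wide guide rails at the side edges.
- lip_edge (a point): middle of the lower front edge of the retaining lip, which is fixed on the box, 116 mm wide; at (50, 0, 60.5) mm in the box's frame, 112 mm from the hinge. The lip is 6 mm thick (its top 66.5 mm above the shelf), reaches 11 mm back to the wall behind it, and leaves 4 mm above the flat tongue. At full travel the edge is 10 mm beneath it.
- stopper0: cork stopper, 26 mm diameter, 30 mm tall, loose inside the box; origin at its base. Leave it.
- stopper1: second such cork stopper in the box; origin at its base. Leave it.
- jar: small closed glass jar, 44 mm diameter, 65 mm tall, loose beside the box on the box's +y side, about 120 mm from the box's centre; origin at its base. Leave it.
- bowl: glass bowl, 150 mm across, 60 mm high, to the right; origin under its centre. Leave it.
- tray: stainless steel tray, 110 x 200 x 18 mm, beyond the box on the right; origin under its centre. Leave it.
- cork_round: cork round, 120 mm across, 10 mm thick, beyond the box on the left; origin under its centre. Leave it.
- tongs: black silicone tongs lying flat, 260 mm long, 16 mm high, near right; origin at the middle, x along them. Leave them.
- toggle (a joint): mini toggle switch on a small wooden block (60 x 50 x 30 mm, lever tip 58 mm above the shelf) at the near left: 0 = as found, 0.9 = thrown over, rad. Leave it at 0.
There are look-alikes about, which are no part of the job. Leave any green look-alike of the case alone.

How it is judged:
On the way:
1. the tab is folded down flat before its edge goes under the lip (value of joint leaf below 0.15 rad and value of joint tongue below 0.009 m), for 0.05 s.
At the end, for the whole second after the job is handed in: The tab lies flat (fold angle under 0.08 rad) and at rest, with its tongue pushed out more than 11 of its 15 mm, so that its edge is at least 6 mm beneath the lip; both stoppers are still in the box (base less than 30 mm above the shelf) (value of joint leaf below 0.08 rad and value of joint tongue above 0.011 m and velocity of joint leaf below 0.05 rad/s and z of each of stopper0, stopper1 in the frame of case below 0.03 m); the robot touches nothing.
It fails at once if the tab is pinched or lifted: a finger presses on its underside (over 2 N) (contact force between the fingers and tongue_c2 above 2 N).
It fails at once if the tab is forced (over 45 N) (contact force between any of the arm, the fingers and leaf above 45 N).
It fails at once if a stopper is lifted out of the box (z of any of stopper0, stopper1 in the frame of case above 0.03 m).
It fails at once if the jar, bowl, tray, cork round or tongs are moved by more than 25 mm (distance of any of jar, bowl, tray, cork_round, tongs from where it was at the start of the episode above 0.025 m).
It fails at once if the toggle switch is thrown (value of joint toggle above 0.3 rad).
It also fails if it takes over 35 s, if anything falls off the work surface, if the arm or the gripper's body presses on something with over 40 N, if the wrist force passes 120 N, or if a joint passes its speed limit or range.

## Working session

There is one attempt and no reset: what is moved stays moved. The work goes in short steps, Python scripts to look and compute and a tool call to move; the robot and the scene stay as the last step left them, time stands still between calls to the robot, and variables do not carry over. Pictures are saved under pics/ and viewed, at most 10 in all, crops included, and the job is handed in when it is done.

Besides the shell and the picture viewer there is one more tool, called after "Request:" by a JSON object that holds its "method" and its "body". send_rows: Moves the arm, as the interface text tells. Its arguments: {"type":"object","properties":{"increments":{"type":"array"},"grip_force":{"type":"number"}},"required":["increments"]}

```bash
mkdir -p pics; cat > h.py <<'E'
import numpy as np, cv2
from station import bot, snapshot
def save(s,n,crop=None,k=1):
    im=s["color"][:,:,::-1]
    if crop: im=im[crop[1]:crop[3],crop[0]:crop[2]]
    cv2.imwrite("pics/"+n,cv2.resize(im,None,fx=k,fy=k,interpolation=cv2.INTER_CUBIC))
def cloud(s):
    z=s["range_z"].astype(float);v,u=np.mgrid[0:400,0:640]
    P=np.stack([(u-s["cx"])/s["fx"]*z,-(v-s["cy"])/s["fy"]*z,-z,np.ones_like(z)],-1)
    W=P@np.linalg.inv(s["world_to_cam"]).T
    W[z==0]=np.nan
    return W[...,:3]
E
python3 - <<'E'
from h import *
for n in("side","top"):
    s=snapshot(n); save(s,n+"0.png",k=1.25); np.savez("pics/"+n+"0.npz",**s); print(n,s["fx"],np.linalg.inv(s["world_to_cam"]).round(3).tolist())
print(bot.get_state())
E
```

```text
side 486.0506995358978 [[-0.999, 0.036, -0.032, 0.528], [-0.049, -0.724, 0.688, 0.911], [0.002, 0.689, 0.725, 1.082], [0.0, 0.0, 0.0, 1.0]]
top 383.04688846800224 [[-0.01, 0.996, -0.085, 0.474], [-1.0, -0.009, 0.007, -0.015], [0.006, 0.085, 0.996, 1.262], [0.0, 0.0, 0.0, 1.0]]
{'clock': 0.1, 'qpos': array([ 1.1744738 ,  0.41789924, -0.01032392,  1.61412117,  0.00469333,
        1.1107169 , -0.05299691]), 'qvel': array([ 0.00110606, -0.00233708,  0.00026065, -0.0031621 , -0.00107572,
       -0.0003109 , -0.0025144 ]), 'tau': array([ 1.72067441e-03, -8.65835238e+01,  6.79968651e-01, -4.35642207e+01,
        1.91386737e-02,  4.83104523e-03,  1.19631927e-04]), 'tcp_pos': array([ 0.21703233, -0.58576349,  0.2307291 ]), 'eef_rot': array([ 9.84301295e-01,  1.76495457e-01, -1.34362470e-04, -5.43953885e-04]), 'contact_force': array([-0.12896462,  0.07896699, -0.13949732]), 'ft_torque': array([-0.01900519, -0.0356003 ,  0.02157999]), 'gripper_force': 0.0, 'opening': 1.0053364901761106}
```

View pics/side0.png

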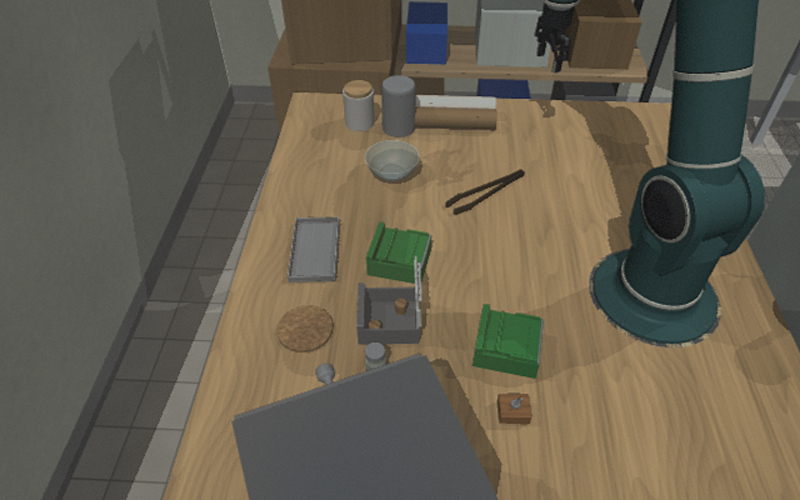

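View pics/top0.png

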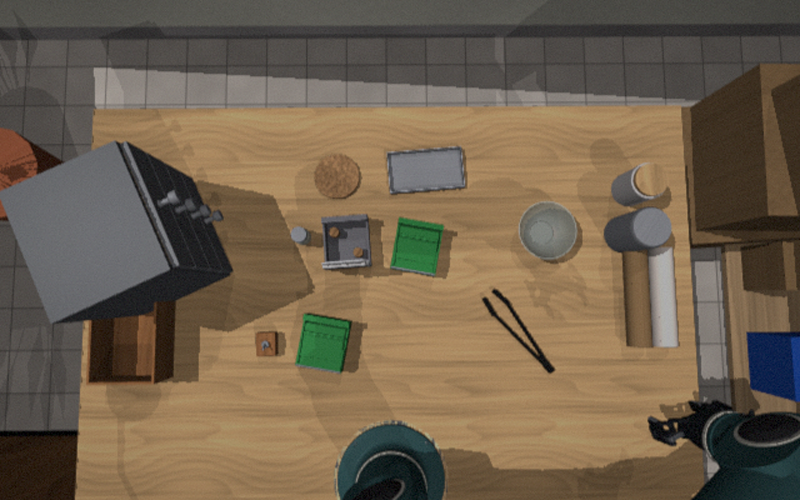

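The grey open box with the upright white tab is at top (347,242) and side (390,315). The two closed green boxes, at top (417,246) and (323,342), are look-alikes. Next is an enlarged crop to confirm, plus depth measurements.

```bash
python3 - <<'E'
from h import *
for n,c in(("top",(230,160,370,230)),("side",(270,180,370,290))):
    s=dict(np.load(f"pics/{n}0.npz"));
    if n=="top": save(s,"topc.png",(245,160,365,230),6)
    else: save(s,"sidec.png",(270,190,370,290),5)
    W=cloud(s); np.save(f"pics/{n}W.npy",W)
    w=W[c[1]:c[3],c[0]:c[2]].reshape(-1,3)
    rgb=s["color"][c[1]:c[3],c[0]:c[2]].reshape(-1,3).astype(int)
    grey=(abs(rgb[:,0]-rgb[:,1])<15)&(abs(rgb[:,1]-rgb[:,2])<20)
    box=(w[:,0]>.45)&(w[:,0]<.75)&(w[:,1]<.18)&(w[:,1]>-.02)&grey
    for lo,hi in((.04,.056),(.058,.075),(.075,.13),(.13,.19)):
        q=w[box&(w[:,2]>lo)&(w[:,2]<hi)]
        if len(q)>5:
            r=cv2.minAreaRect((q[:,:2]*1000).astype(np.float32)); print(n,lo,hi,len(q),q.mean(0).round(4),np.round(r[0],1),np.round(r[1],1),round(r[2],1),q[:,2].max().round(4))
E
```

```text
top 0.04 0.056 145 [0.5901 0.1058 0.0495] [594.4  75.4] [188.5 122. ] 89.4 0.0556
top 0.058 0.075 161 [0.6547 0.1136 0.0663] [598.2  80.7] [137.2 170.2] 3.8 0.0738
top 0.075 0.13 13 [0.5407 0.0679 0.0984] [540.2 103.9] [ 10.5 109. ] 3.2 0.1115
top 0.13 0.19 167 [0.54   0.1047 0.1466] [539.9 105.2] [12.9 99.7] 4.0 0.1652
side 0.04 0.056 376 [0.597  0.1148 0.048 ] [598.4  76.7] [194.4 126.6] 89.1 0.056
side 0.058 0.075 220 [0.6523 0.1194 0.0679] [601.9 108.2] [132.  118.5] 4.5 0.0749
side 0.075 0.13 51 [0.5377 0.1558 0.1007] [538.4 147.3] [ 8.6 36.4] 10.7 0.1276
side 0.13 0.19 151 [0.5404 0.1137 0.1476] [540.7 105.8] [ 12.4 101.1] 4.3 0.1661
```

View pics/topc.png

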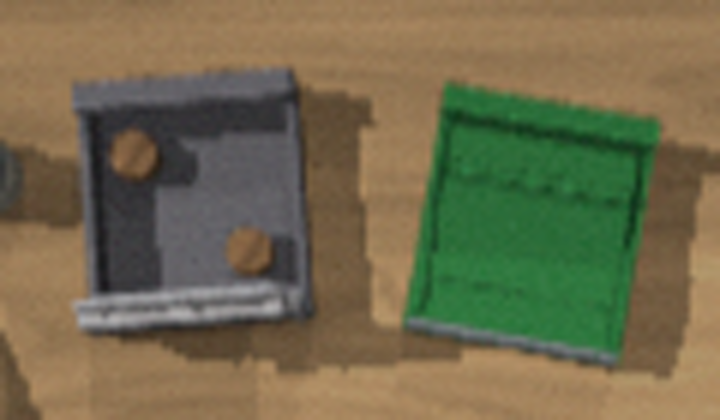

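View pics/sidec.png

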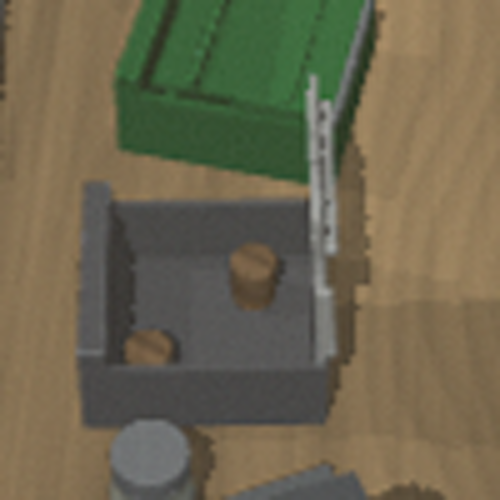

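The crop confirms it: the grey box with the white tab, the only open one, with corks inside at top crop (133,153) and (250,250). Yaw is about +0.07. I'll refine the lip fit while making the approach at height.

```bash
python3 - <<'E'
from h import *
for n in("top","side"):
    W=np.load(f"pics/{n}W.npy").reshape(-1,3)
    for nm,b,zz in(("lip",(.635,.69),(.060,.072)),("tab",(.50,.57),(.075,.175)),("tabtop",(.50,.57),(.145,.175))):
        q=W[(W[:,0]>b[0])&(W[:,0]<b[1])&(W[:,1]>.035)&(W[:,1]<.185)&(W[:,2]>zz[0])&(W[:,2]<zz[1])]
        r=cv2.minAreaRect((q[:,:2]*1000).astype(np.float32))
        p=np.polyfit(q[:,1]-.105,q[:,0],1)
        print(n,nm,len(q),q.mean(0).round(4),np.round(r[0],1),np.round(r[1],1),round(r[2],1),"slope",p.round(4),"z",np.percentile(q[:,2],[5,50,95]).round(4))
E
```

```text
top lip 175 [0.6589 0.1129 0.0662] [659.1 112.9] [ 15. 114.] 4.1 slope [-0.0659  0.6594] z [0.0624 0.0664 0.0705]
top tab 181 [0.5401 0.1023 0.1432] [540.  103.9] [ 12.9 109.1] 4.0 slope [-0.0631  0.5399] z [0.1088 0.1413 0.1618]
top tabtop 69 [0.5435 0.1055 0.157 ] [543.8 105.6] [ 5.2 97.6] 4.0 slope [-0.0672  0.5435] z [0.1475 0.1583 0.1629]
side lip 199 [0.6598 0.1167 0.0678] [660.  112.8] [ 15.1 118.5] 4.0 slope [-0.0614  0.6605] z [0.0633 0.0682 0.0708]
side tab 212 [0.5401 0.122  0.1365] [540.5 109.7] [ 13.  110.9] 4.9 slope [-0.0673  0.5413] z [0.0851 0.1415 0.1623]
side tabtop 66 [0.5444 0.1111 0.1585] [541.4 104.8] [ 12. 101.] 4.9 slope [-0.0765  0.5448] z [0.1479 0.1596 0.1638]
```

Request:
{"method": "send_rows", "body": {"increments": [[[0.0105,0.0285,0,0,0,-0.0233,0],[0.0105,0.0285,0,0,0,-0.0233,0],[0.0105,0.0285,0,0,0,-0.0233,0],[0.0105,0.0285,0,0,0,-0.0233,0],[0.0105,0.0285,0,0,0,-0.0233,0],[0.0105,0.0285,0,0,0,-0.0233,0],[0.0105,0.0285,0,0,0,-0.0233,0],[0.0105,0.0285,0,0,0,-0.0233,0],[0.0105,0.0285,0,0,0,-0.0233,0],[0.0105,0.0285,0,0,0,-0.0233,0],[0.0105,0.0285,0,0,0,-0.0233,0],[0.0105,0.0285,0,0,0,-0.0233,0]]]}}

```text
clock: 1.1
tcp_pos: [0.3432, -0.2426, 0.2312]
eef_rot: [0.999, 0.037, -0.0, -0.0]
contact_force: [0.3, 0.3, 0.3]
opening: 0.002
gripper_force: 0.0
```

Request:
{"method": "send_rows", "body": {"increments": [[[0.0106,0.0285,0,0,0,0,0],[0.0106,0.0285,0,0,0,0,0],[0.0106,0.0285,0,0,0,0,0],[0.0106,0.0285,0,0,0,0,0],[0.0106,0.0285,0,0,0,0,0],[0.0106,0.0285,0,0,0,0,0],[0.0106,0.0285,0,0,0,0,0],[0.0106,0.0285,0,0,0,0,0],[0.0106,0.0285,0,0,0,0,0],[0.0106,0.0285,0,0,0,0,0],[0.0106,0.0285,0,0,0,0,0],[0.0106,0.0285,0,0,0,0,0]]]}}

```text
clock: 2.1
tcp_pos: [0.4705, 0.0993, 0.2312]
eef_rot: [0.999, 0.037, -0.0, 0.0]
contact_force: [0.6, -0.5, -0.5]
opening: -0.001
gripper_force: 0.0
```

Request:
{"method": "send_rows", "body": {"increments": [[[0,0,-0.03,0,0,0,0],[0,0,-0.03,0,0,0,0],[0,0,-0.03,0,0,0,0],[0,0,-0.027,0,0,0,0],[0.01,0.001,0,0,0,0,0],[0.01,0.001,0,0,0,0,0],[0,0,0,0,0,0,0]]]}}

```text
clock: 2.68
tcp_pos: [0.4931, 0.1004, 0.1157]
eef_rot: [0.999, 0.037, 0.001, -0.0]
contact_force: [-0.1, -0.8, 0.6]
opening: -0.003
gripper_force: 0.0
```

Request:
{"method": "send_rows", "body": {"increments": [[[0.013,0.001,0,0,0,0,0],[0.013,0.001,-0.001,0,0,0,0],[0.013,0.001,-0.002,0,0,0,0],[0.012,0.001,-0.002,0,0,0,0],[0.005,0.0003,-0.002,0,0,0,0],[0.005,0.0003,-0.002,0,0,0,0],[0.0045,0.0003,-0.0025,0,0,0,0],[0.0045,0.0003,-0.0025,0,0,0,0],[0.004,0.0003,-0.0035,0,0,0,0],[0.004,0.0003,-0.0035,0,0,0,0],[0,0,0,0,0,0,0]]]}}

```text
clock: 3.6
tcp_pos: [0.5686, 0.1057, 0.0925]
eef_rot: [0.999, 0.038, -0.0, -0.0]
contact_force: [0.4, 0.2, -0.1]
opening: 0.005
gripper_force: 0.1
```

```bash
python3 - <<'E'
from h import *
s=snapshot("side"); save(s,"side1.png",(250,140,400,280),4); np.savez("pics/side1.npz",**s)
print(bot.get_state()["contact_force"],bot.get_state()["tcp_pos"])
E
```

```text
[-0.98821463 -0.48702619  0.44640316] [0.56824238 0.10576186 0.09276202]
```

View pics/side1.png

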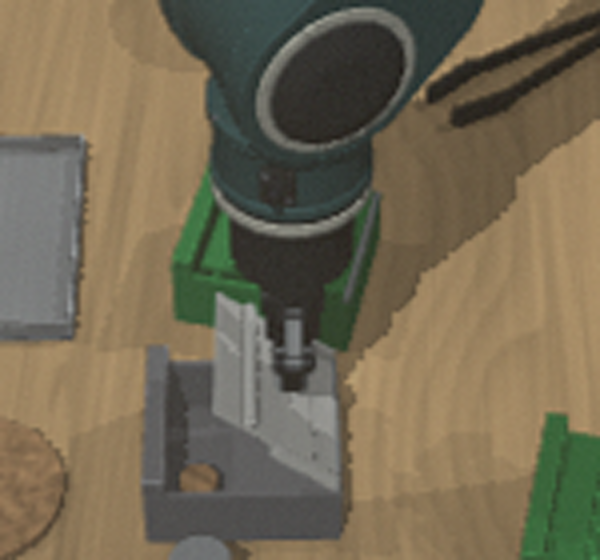

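The side view shows the tab folded about 45° with the fingertip on the smooth face behind the rib (crop 293,380; rib at 250,360). I'll carry on along the arc.

Request:
{"method": "send_rows", "body": {"increments": [[[0.0035,0.0003,-0.0033,0,0,0,0],[0.0035,0.0003,-0.0033,0,0,0,0],[0.0025,0.0002,-0.0045,0,0,0,0],[0.0025,0.0002,-0.0045,0,0,0,0],[0.0015,0.0001,-0.005,0,0,0,0],[0.0015,0.0001,-0.005,0,0,0,0],[0.0005,0,-0.004,0,0,0,0],[0.0005,0,-0.003,0,0,0,0],[0,0,0,0,0,0,0],[0,0,0,0,0,0,0]]]}}

```text
clock: 4.48
tcp_pos: [0.584, 0.1069, 0.0604]
eef_rot: [0.999, 0.038, -0.0, -0.0]
contact_force: [-0.4, -0.4, 0.6]
opening: 0.002
gripper_force: 0.3
```

Request:
{"method": "send_rows", "body": {"increments": [[[0,0,-0.0015,0,0,0,0],[0,0,-0.0015,0,0,0,0],[0,0,-0.001,0,0,0,0],[0,0,0,0,0,0,0],[0,0,0,0,0,0,0]]]}}

```text
clock: 4.9
tcp_pos: [0.5843, 0.1069, 0.0567]
eef_rot: [0.999, 0.038, 0.0, -0.0]
contact_force: [0.5, 0.0, 1.1]
opening: 0.0
gripper_force: 0.4
```

Request:
{"method": "send_rows", "body": {"increments": [[[0,0,-0.0005,0,0,0,0],[0,0,-0.0005,0,0,0,0],[0,0,0,0,0,0,0],[0,0,0,0,0,0,0]]]}}

```text
clock: 5.23
tcp_pos: [0.5847, 0.107, 0.0563]
eef_rot: [0.999, 0.038, 0.0, -0.0]
contact_force: [-1.8, -1.5, 10.1]
opening: -0.002
gripper_force: 5.2
```

```bash
python3 - <<'E'
from h import *
s=snapshot("side"); save(s,"side2.png",(250,140,400,280),4); np.savez("pics/side2.npz",**s)
for i in range(3): print(bot.get_state()["contact_force"].round(2)); snapshot("top")
E
```

```text
[-1.24  0.08 10.85]
[-0.61 -1.58 11.08]
[-1.38 -1.18 10.09]
```

View pics/side2.png

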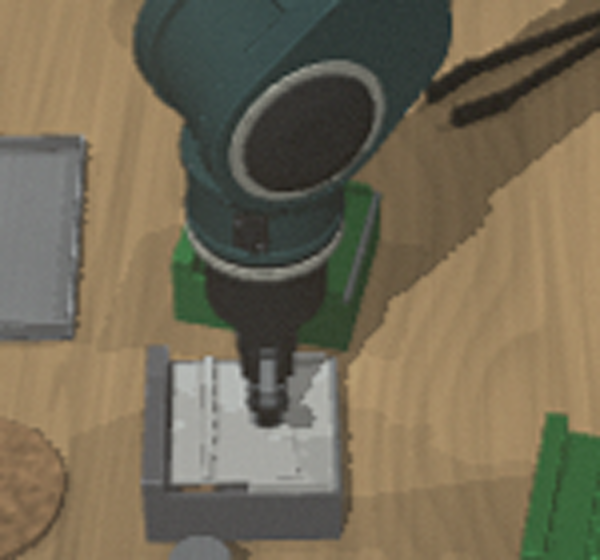

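The tab lies flat under about 10 N, with its edge short of the lip (crop 170) and the rib at crop (210,420). Next I slide forward with slightly less pressure.

Request:
{"method": "send_rows", "body": {"increments": [[[0,0,0.0002,0,0,0,0],[0.003,0.0002,0,0,0,0,0],[0.003,0.0002,0,0,0,0,0],[0.003,0.0002,0,0,0,0,0],[0.003,0.0002,0,0,0,0,0],[0,0,0,0,0,0,0]]]}}

```text
clock: 5.93
tcp_pos: [0.5971, 0.1078, 0.0564]
eef_rot: [0.999, 0.037, 0.001, -0.0]
contact_force: [1.2, -0.5, 7.4]
opening: 0.001
gripper_force: 3.9
```

Request:
{"method": "send_rows", "body": {"increments": [[[0.0025,0.0002,0,0,0,0,0],[0.0025,0.0002,0,0,0,0,0],[0.0025,0.0002,0,0,0,0,0],[0.0025,0.0002,0,0,0,0,0],[0,0,0,0,0,0,0]]]}}

```text
clock: 6.35
tcp_pos: [0.606, 0.1087, 0.0562]
eef_rot: [0.999, 0.038, -0.0, 0.0]
contact_force: [-4.5, -0.8, 10.7]
opening: -0.001
gripper_force: 5.7
```

Request:
{"method": "send_rows", "body": {"increments": [[[0.002,0.0001,0.0002,0,0,0,0],[0.002,0.0001,0,0,0,0,0],[0.002,0.0002,0,0,0,0,0],[0,0,0,0,0,0,0]]]}}

```text
clock: 6.68
tcp_pos: [0.6121, 0.109, 0.0562]
eef_rot: [0.999, 0.038, -0.0, 0.0]
contact_force: [-3.2, -0.0, 8.3]
opening: -0.0
gripper_force: 4.2
```

Request:
{"method": "send_rows", "body": {"increments": [[[0.002,0.0001,0,0,0,0,0],[0.002,0.0001,0,0,0,0,0],[0,0,0,0,0,0,0]]]}}

```text
clock: 6.93
tcp_pos: [0.6161, 0.1093, 0.0562]
eef_rot: [0.999, 0.038, -0.0, 0.0]
contact_force: [-3.6, 0.2, 8.0]
opening: -0.001
gripper_force: 4.0
```

Request:
{"method": "send_rows", "body": {"increments": [[[0.0015,0.0001,0,0,0,0,0],[0.0015,0.0001,0,0,0,0,0],[0,0,0,0,0,0,0]]]}}

```text
clock: 7.18
tcp_pos: [0.619, 0.1095, 0.0562]
eef_rot: [0.999, 0.038, -0.0, 0.0]
contact_force: [-3.5, -0.3, 8.3]
opening: -0.001
gripper_force: 4.0
```

```bash
python3 - <<'E'
from h import *
s=snapshot("side"); save(s,"side3.png",(270,190,350,290),6)
E
```

```text
(no output)
```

View pics/side3.png

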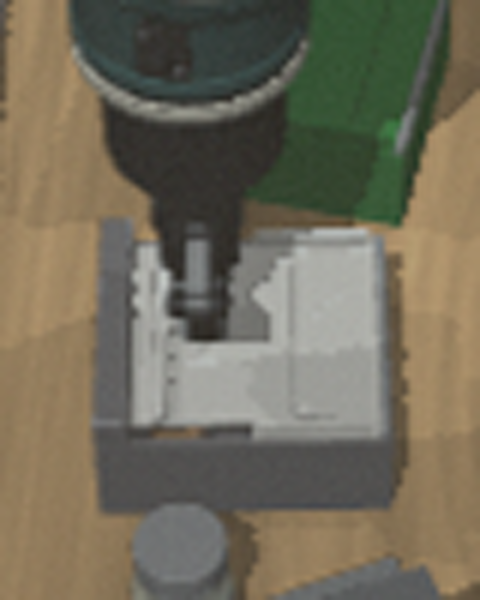

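The rib has moved about 10 mm towards the lip (crop x 165), and the tongue edge has gone under the lip (crop x 132). I'll push on in small steps until the stop.

Request:
{"method": "send_rows", "body": {"increments": [[[0.001,0.0001,0,0,0,0,0],[0.001,0.0001,0,0,0,0,0],[0.001,0,0,0,0,0,0],[0,0,0,0,0,0,0]]]}}

```text
clock: 7.57
tcp_pos: [0.6219, 0.1097, 0.0562]
eef_rot: [0.999, 0.038, -0.001, 0.0]
contact_force: [-3.9, -0.2, 8.0]
opening: -0.0
gripper_force: 3.9
```

Request:
{"method": "send_rows", "body": {"increments": [[[0.0007,0.0001,0,0,0,0,0],[0,0,0,0,0,0,0],[0,0,0,0,0,0,0]]]}}

```text
clock: 7.82
tcp_pos: [0.6226, 0.1098, 0.0562]
eef_rot: [0.999, 0.038, -0.0, 0.0]
contact_force: [-5.5, -0.3, 7.4]
opening: 0.0
gripper_force: 3.8
```

Request:
{"method": "send_rows", "body": {"increments": [[[0.0007,0,0,0,0,0,0],[0,0,0,0,0,0,0],[0,0,0,0,0,0,0]]]}}

```text
clock: 8.07
tcp_pos: [0.6233, 0.1098, 0.0562]
eef_rot: [0.999, 0.038, -0.0, 0.0]
contact_force: [-4.2, -0.4, 6.2]
opening: -0.003
gripper_force: 3.8
```

Request:
{"method": "send_rows", "body": {"increments": [[[0.0007,0,0,0,0,0,0],[0,0,0,0,0,0,0],[0,0,0,0,0,0,0]]]}}

```text
clock: 8.32
tcp_pos: [0.6238, 0.1098, 0.0562]
eef_rot: [0.999, 0.038, -0.001, 0.0]
contact_force: [-6.3, -0.7, 7.7]
opening: 0.002
gripper_force: 5.5
```

Request:
{"method": "send_rows", "body": {"increments": [[[0.0007,0,0,0,0,0,0],[0,0,0,0,0,0,0],[0,0,0,0,0,0,0]]]}}

```text
clock: 8.57
tcp_pos: [0.6239, 0.1098, 0.056]
eef_rot: [0.999, 0.038, -0.001, 0.0]
contact_force: [-9.9, -0.2, 10.2]
opening: 0.004
gripper_force: 7.4
```

The force has risen to 10 N with no further motion, and the finger front is 95 mm from the hinge, so the tongue is at full travel. I'll release gently upward.

Request:
{"method": "send_rows", "body": {"increments": [[[-0.0006,0,0.0004,0,0,0,0],[0,0,0.001,0,0,0,0],[-0.0005,0,0.001,0,0,0,0],[-0.001,0,0.002,0,0,0,0],[-0.001,0,0.003,0,0,0,0],[-0.001,0,0.004,0,0,0,0],[-0.001,0,0.01,0,0,0,0],[0,0,0.03,0,0,0,0],[0,0,0.04,0,0,0,0],[-0.02,0,0.03,0,0,0,0],[-0.03,0,0.01,0,0,0,0],[-0.03,0,0,0,0,0,0]]]}}

```text
clock: 9.57
tcp_pos: [0.5405, 0.1102, 0.191]
eef_rot: [0.999, 0.038, 0.003, -0.0]
contact_force: [0.2, 0.7, -0.4]
opening: 0.0
gripper_force: 0.0
```

Request:
{"method": "send_rows", "body": {"increments": [[[-0.03,-0.02,0,0,0,0,0],[-0.03,-0.03,0,0,0,0,0],[-0.02,-0.035,0,0,0,0,0],[0,-0.035,0,0,0,0,0],[0,-0.035,0,0,0,0,0],[0,-0.035,0,0,0,0,0],[0,0,0,0,0,0,0],[0,0,0,0,0,0,0]]]}}

```text
clock: 10.23
tcp_pos: [0.4605, -0.0815, 0.1882]
eef_rot: [0.999, 0.036, 0.0, 0.0]
contact_force: [-0.5, 0.5, 0.9]
opening: -0.0
gripper_force: 0.0
```

```bash
python3 - <<'E'
from h import *
s=snapshot("side"); save(s,"side4.png",(270,190,350,290),6); W=cloud(s)
q=W[(W[...,0]>.55)&(W[...,0]<.645)&(W[...,1]>.07)&(W[...,1]<.14)&(W[...,2]>.03)]
b=np.digitize(q[:,0],np.arange(.55,.65,.01))
for i in range(1,11):
    if (b==i).any(): print(round(.545+.01*i-.0,3),np.median(q[b==i,2]).round(4),len(q[b==i]))
print(bot.get_state()["tcp_pos"],bot.get_state()["contact_force"])
E
```

```text
0.555 0.0556 79
0.565 0.0561 81
0.575 0.0564 78
0.585 0.0596 76
0.595 0.06 76
0.605 0.06 78
0.615 0.0606 79
0.625 0.0609 76
0.635 0.0627 79
0.645 0.0629 38
[ 0.46062035 -0.08004528  0.18811901] [ 0.09719753  0.1641276  -0.43715533]
```

View pics/side4.png

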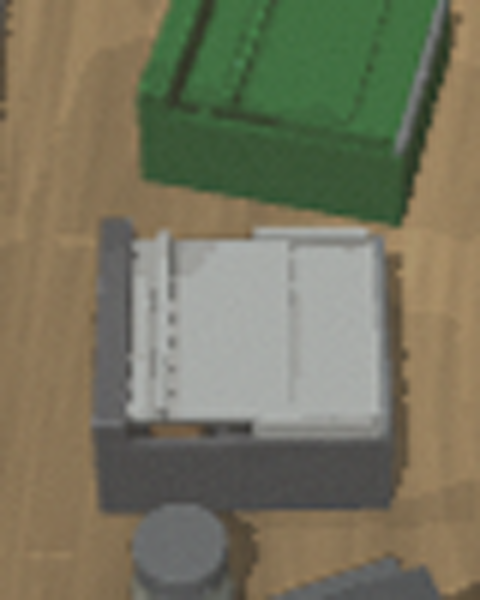

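The tab stays down under the lip. I still need to confirm how far the tongue is out, from the rib's position.

```bash
python3 - <<'E'
from h import *
c,sn=np.cos(.07),np.sin(.07)
def prof(s):
    W=cloud(s); d=W-np.array([.540,.1045,0]); u=d[...,0]*c+d[...,1]*sn; v=-d[...,0]*sn+d[...,1]*c
    m=(u>.066)&(u<.130)&(abs(v)<.045)&(W[...,2]>.03)
    uu=u[m];z=W[...,2][m]; g=s["color"].mean(-1)[m]
    b=((uu-.066)/.002).astype(int)
    return [(66+2*i,round(1000*z[b==i].mean(),1),int(g[b==i].mean())) for i in range(32) if (b==i).any()]
for n in("side","top"):
    s=snapshot(n); print(n,prof(s))
    if n=="top": save(s,"top4.png",(245,160,345,230),7)
print("flat-before",prof(dict(np.load("pics/side2.npz"))))
E
```

```text
side [(66, np.float64(61.2), 169), (68, np.float64(57.1), 169), (70, np.float64(60.6), 169), (72, np.float64(60.5), 169), (74, np.float64(61.8), 169), (76, np.float64(59.8), 168), (78, np.float64(60.4), 169), (80, np.float64(58.0), 158), (82, np.float64(61.3), 169), (84, np.float64(55.9), 150), (86, np.float64(58.8), 159), (88, np.float64(59.4), 158), (90, np.float64(61.5), 156), (92, np.float64(56.2), 136), (94, np.float64(58.1), 129), (96, np.float64(65.0), 158), (98, np.float64(68.3), 163), (100, np.float64(60.6), 142), (102, np.float64(58.6), 136), (104, np.float64(62.5), 159), (106, np.float64(61.2), 170), (108, np.float64(61.6), 160), (110, np.float64(61.3), 142), (112, np.float64(65.0), 92), (114, np.float64(68.3), 99), (116, np.float64(68.6), 97), (118, np.float64(68.6), 97), (120, np.float64(68.5), 98), (122, np.float64(67.8), 98), (124, np.float64(68.5), 98), (126, np.float64(67.9), 102)]
top [(66, np.float64(59.5), 189), (68, np.float64(58.8), 188), (70, np.float64(59.1), 189), (72, np.float64(59.3), 189), (74, np.float64(59.8), 189), (76, np.float64(59.4), 189), (78, np.f
[... 988 characters left out ...]
64(253.6), 99), (84, np.float64(310.8), 81), (86, np.float64(273.8), 95), (88, np.float64(265.8), 93), (90, np.float64(301.7), 92), (92, np.float64(280.8), 97), (94, np.float64(238.0), 111), (96, np.float64(230.9), 112), (98, np.float64(243.2), 111), (100, np.float64(258.9), 102), (102, np.float64(193.6), 120), (104, np.float64(222.6), 117), (106, np.float64(247.0), 104), (108, np.float64(254.4), 92), (110, np.float64(380.0), 66), (112, np.float64(200.9), 76), (114, np.float64(158.8), 88), (116, np.float64(169.0), 95), (118, np.float64(67.8), 98), (120, np.float64(69.4), 97), (122, np.float64(68.8), 97), (124, np.float64(68.0), 99), (126, np.float64(68.0), 108), (128, np.float64(65.2), 103)]
```

View pics/top4.png

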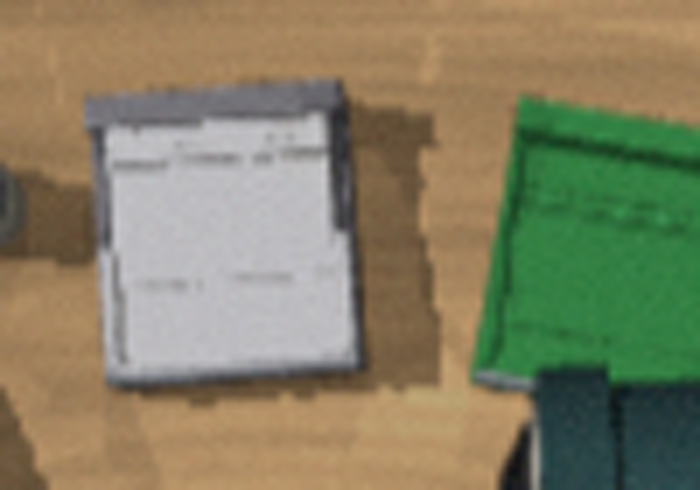

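The rib centre is 98 mm from the hinge (83 + 15), so the tongue is fully out. The tab is flat and held by the lip, and the arm is clear.

```bash
python3 -c "
from station import bot
print(bot.job_done())"
```

```text
the job is handed in; nothing more can be done
None
```

The box is closed: the tab stayed down after release with its tongue at the full 15 mm, so its edge is about 10 mm under the lip; I handed it in at about 10 s, and no verdict came back.

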